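Index the parts turntable three clicks

TASK

Turn the aluminium parts turntable by its blue bar handle three clicks clockwise (seen from above), so that the next hinge leaf comes round to the red pointer and sits in the third click. Keep that leaf lying in its bay, do not disturb the white timer with the black knob, and let go of the handle.

Things in the scene. Friction and masses are not known exactly. Their poses are not given: they have to be found in the camera images.
- turntable (a joint): Turn of the 210 mm aluminium turntable about its upright axis, rad, clockwise from above positive. Starts in a click at 0; 15 clicks a turn, every 24 degrees (0.419 rad), third at 1.257. A sprung ball resists with some 0.12 N m, then pulls it into the next click; let go within 8 degrees of a click it settles there. Low walls, tops 56 mm above the plank, make five bays of 72 degrees. Fixed stand.
- turntable_grip (a point): Point on the turntable's axis inside its blue bar handle, 84 mm above the plank; turns with it. Bar 60 mm long along this point's x, 16 mm thick along its y, from 60 (top of a hub 60 mm across) to 101 mm above the plank; z up. At the start -x points to the stand's red pointer, 130 mm from the axis, just outside the rim, where an empty bay stands.
- leaf_mid (a point): Centre of the next steel hinge leaf, a loose plate 50 x 34 x 4 mm (65 g) with knuckles along one edge; it lies flat in the bay next to the pointer's on the anticlockwise side (seen from above), 66 mm from the axis, on the turntable's face 46 mm above the plank. Two other leaves lie in other bays.
- timer_mark (a point): White mark on top of the black bar knob of the white round timer (76 mm across, 46 mm high), 22 mm from the timer's axis. A bystander: leave it alone.
Not all that is in view belongs to the job. Leave any green or turquoise look-alike of the part that bears leaf_mid alone.

How it is judged (in metres and radians):
At the end, for the whole second after the job is handed in: The turntable rests in the third click clockwise from its start (joint 1.257 rad, within about 9 degrees), and the next leaf still lies in its bay (within 25 mm of the bay's middle along each axis of the turntable, centre 40 to 56 mm above the plank) (value of joint turntable between 1.1 and 1.41 rad and velocity of joint turntable between -0.1 and 0.1 rad/s and x of leaf_mid in the frame of turntable_grip between -0.046 and 0.004 m and y of leaf_mid in the frame of turntable_grip between -0.09 and -0.04 m and height (world z) of leaf_mid between 0.04 and 0.056 m); the robot touches nothing.
It fails at once if the timer is turned or moved by more than 10 mm at its mark (distance of timer_mark from where it was at the start of the episode above 0.01 m).
It also fails if it takes over 32 s, if anything falls off the work surface, if the arm or the gripper's body presses on something with over 40 N, if the wrist force passes 120 N, or if a joint passes its speed limit or range.

ROBOT

A 6-joint arm with a two-finger parallel gripper is mounted at the origin on the work surface. World frame = base frame: x ahead of the robot, y to its left, z up, the work surface at z = 0. Lengths are in mm, angles in degrees, forces in N, time in s.
With the tool pointing down it reaches from about 350 to 850 mm from the base axis. Payload 8.1 kg.
Tool frame: the origin (TCP) lies at the very end of the fingers, on their centre line; the grasp point (between the pads) lies r.tcp_to_grasp behind it (r.tcp_to_grasp is the distance from the TCP to the grasp point, in mm); z points along the fingers, y is the line along which they close (so a half turn about z gives the same grasp; the last joint's range is limited). The gripper opens to 85 mm and grips with 20 to 120 N. Pads are 22 mm wide; open, the fingers measure 114 mm over their backs; the gripper's body (76 mm by 85 mm) begins 54 mm behind the grasp point. The pads swing forward as they close: fully open they stand 13 mm farther back than shut.
Start: joints at [-4.893, 7.471, 85.268, -0, 87.261, -4.893], TCP at [600.004, 0.022, 231.292] pointing down, gripper open.
Joint ranges: [-169.43, 169.43], [-51.17, 129.36], [1.28, 143.12], [-76.62, 256.62], [0, 156.53], [-152.29, 152.29]. Speed limits (degrees/s): [136.94, 136.94, 159.86, 180, 180, 180].

INTERFACE

Orientations are given as [roll, pitch, yaw] about the fixed x, y, z axes, in that order (R = Rz(yaw) Ry(pitch) Rx(roll)).
In Python, from bench import r gives the robot as it stands.
- The arm moves only by the shell command python3 -m handwheel 'ROWS' [OPENING] [FORCE]. ROWS is JSON, a list of rows, each a list of 4 numbers: the shift along the tool's x, y, z in m, then the turn about the tool's z in degrees. A call has 1 to 10 rows; each row shifts and turns the commanded pose from where the row before left it, along the tool's axes as they then stand; what a row does not reach is not made up. A row lasts 1/10 s, in which the tool goes at most 50 mm and 8.59 degrees, less where a joint would pass 70% of its speed; a pose out of reach is approached as far as the arm can. A call is refused whole if a number of a shift passes 0.05 or a number of a turn 8.59, either way. A call with a gripper value outside its range is refused whole. OPENING is the finger opening in m, from 0 to 0.0854, set as the call begins (- or left out, the last holds). The fingers move at their own pace and stop on an object; FORCE is the grip in N (left out, the last holds). Time passes only in rows, so rows that do not move let the fingers close. It gives the time, the measured TCP pose, the force, the opening and the grip force at its end, in the units of the state.
- r.sense(): the state, without advancing time (a new reading comes with each control period).
- r.snapshot(name): name is "scene" or "side" or "wrist"; returns the picture (480x640x3 uint8, red, green, blue); there is no depth.
- r.camera_params(name): a dict with "fx", "fy", "cx", "cy" (pixels), "D" ([k1, k2, p1, p2, k3] as OpenCV has them; the pictures are not rectified), "R" (3x3) and "t" (3): a world point X has camera coordinates R X + t; the wrist camera has in their place "mount" (4x4, takes a point from camera to tool coordinates, whose origin is the TCP and whose axes are the flange's). Camera axes: x right, y down, z forward; pixel columns grow to the right and rows downward; lengths in mm; the calibration is good to about 2 mm. A picture is of the moment at which its call begins: read the wrist's pose just before it. camera_params takes no time and is no camera call.
- r.hand_in(): hands the job in; it is judged then, once.
The state is a dict: "time": time; "joint_pos": joint angles; "qd": joint speeds; "joint_efforts": joint torques, N m; "tool_pos": TCP position; "tcp_rot": TCP orientation; "ft_force": force on the tool from outside, world axes, zero at the start; "wrist_torque": the same for the moment, N m; "finger_gap": finger opening in mm; "grip_force": force on a finger pad.
Only numpy, scipy, OpenCV 4.12 (cv2) and the standard library are available. Lean on these libraries where they do the work, as an engineer would, in place of code of your own. Each camera call takes 0.05 s, during which the arm holds its last target. There are 200 camera calls.

## Working session

There is one attempt and no reset: what is moved stays moved. The work goes in short steps, Python scripts to look and compute and a shell command to move; the robot and the scene stay as the last step left them, time stands still between calls to the robot, and variables do not carry over. Pictures are saved under pics/ and viewed, at most 10 in all, crops included, and the job is handed in when it is done.

```bash
mkdir -p pics
python3 - <<'E'
from bench import r
import cv2,numpy as np
s=r.sense();print(s['time'],s['tool_pos'],s['tcp_rot'],s['finger_gap'],r.tcp_to_grasp)
ims=[]
for n in("scene","side","wrist"):
    i=r.snapshot(n)[:,:,::-1];cv2.imwrite(f"pics/{n}0.png",i)
    p=r.camera_params(n);print(n,{k:np.round(v,3).tolist() for k,v in p.items()})
E
```

```text
0.0 [5.99440248e+02 6.14715465e-02 2.30206397e+02] [-1.79892044e+02 -8.97217770e-03  8.99991708e+01] 85.31071478598736 18.700000000000003
scene {'fx': 503.953, 'fy': 503.953, 'cx': 311.461, 'cy': 229.461, 'D': [0.03, 0.0, 0.0, 0.0, 0.0], 'R': [[0.738, 0.675, -0.011], [0.566, -0.627, -0.535], [-0.368, 0.389, -0.845]], 't': [-380.778, -243.226, 1368.172]}
side {'fx': 512.447, 'fy': 512.447, 'cx': 327.196, 'cy': 236.749, 'D': [0.002, 0.0, 0.0, 0.0, 0.0], 'R': [[-0.886, -0.463, 0.01], [-0.346, 0.646, -0.68], [0.309, -0.606, -0.733]], 't': [435.606, 243.896, 930.767]}
wrist {'fx': 347.089, 'fy': 347.089, 'cx': 322.546, 'cy': 239.433, 'D': [-0.004, 0.0, 0.0, 0.0, 0.0], 'mount': [[0.001, -0.95, -0.312, 80.429], [1.0, 0.001, -0.001, 0.557], [0.001, -0.312, 0.95, -143.055], [0.0, 0.0, 0.0, 1.0]]}
```

View pics/scene0.png

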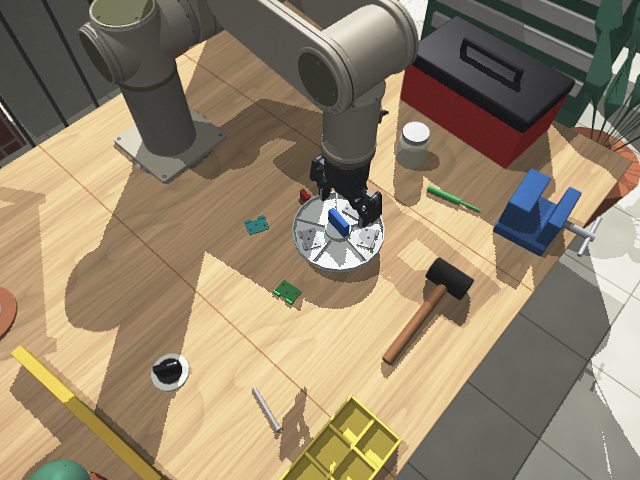

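View pics/wrist0.png

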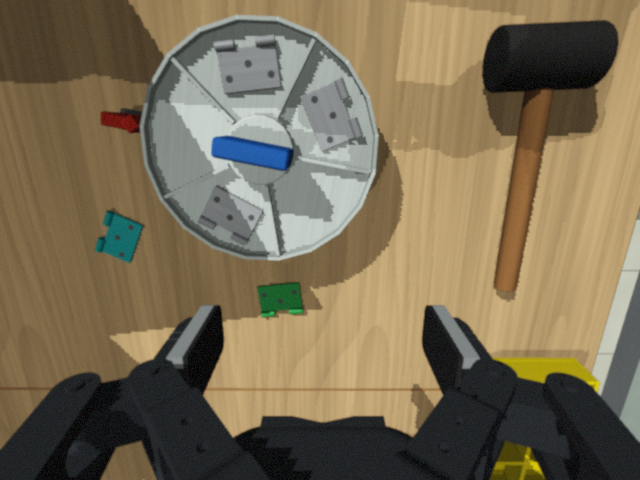

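The wrist view (image right = +x, up = +y) shows the blue bar at (252,152) and the red pointer at (120,121). There are three candidates near leaf_mid:
- The steel leaf at (231,214) lies in the bay next to the pointer on the anticlockwise side, so it's the one meant.
- The steel leaves at (248,67) and (330,113) are in other bays.
- The turquoise (120,236) and green (281,298) pieces are look-alikes on the plank.

The timer is far away, at scene (170,371).

```bash
cat > h.py <<'E'
import cv2,numpy as np
from bench import r
from scipy.spatial.transform import Rotation as Ro
def ray(s,uv):
    p=r.camera_params("wrist");K=np.array([[p['fx'],0,p['cx']],[0,p['fy'],p['cy']],[0,0,1]])
    n=cv2.undistortPoints(np.float64(uv).reshape(-1,1,2),K,np.array(p['D']))[:,0]
    R=Ro.from_euler('xyz',s['tcp_rot'],degrees=True).as_matrix();M=np.array(p['mount'])
    d=(R@M[:3,:3]@np.c_[n,np.ones(len(n))].T).T
    return R@M[:3,3]+np.array(s['tool_pos']),d
def plane(s,uv,z):
    o,d=ray(s,uv);return o+d*((z-o[2])/d[:,2])[:,None]
def bar(im,s):
    h=cv2.cvtColor(im,cv2.COLOR_BGR2HSV);m=cv2.inRange(h,(100,120,40),(125,255,255))
    c=max(cv2.findContours(m,0,2)[0],key=cv2.contourArea)[:,0]
    v=h[...,2][m>0];print("V pct",np.percentile(v,[5,25,50,75,95]),cv2.boundingRect(c))
    P=plane(s,c,101)[:,:2].astype(np.float32);q=cv2.minAreaRect(P);print("bar at z101",q);print(cv2.boxPoints(q).round(1).tolist())
E
python3 - <<'E'
from h import *
s=r.sense();im=cv2.imread("pics/wrist0.png");bar(im,s)
print(plane(s,[[231,214]],48),plane(s,[[120,121]],46))
c=np.hstack([cv2.resize(im[110:270,90:310],None,fx=3,fy=3)]);cv2.imwrite("pics/crop.png",c)
E
```

```text
V pct [110. 147. 170. 172. 175.] (212, 136, 81, 34)
bar at z101 ((545.4478149414062, 60.98776626586914), (17.258174896240234, 60.847076416015625), 78.98841094970703)
[[513.9000244140625, 58.29999923706055], [573.7000122070312, 46.70000076293945], [577.0, 63.599998474121094], [517.2000122070312, 75.30000305175781]]
[[511.11338991  -0.67151159  48.        ]] [[417.93241121  84.38759754  46.        ]]
```

View pics/crop.png

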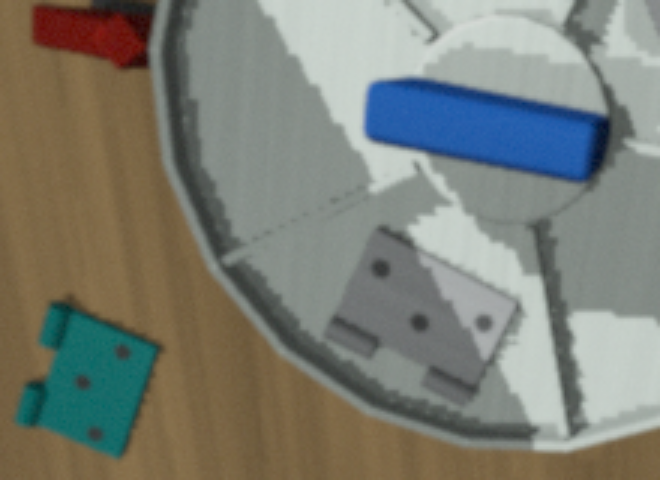

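The crop confirms the grey steel leaf at (231,214), between the walls of the bay anticlockwise of the pointer. The bar is centred at (545.5, 61) and lies along −11°, so I'll go above it.

```bash
python3 -m handwheel '[[0.031,-0.027,0,0],[0.030,-0.0275,0,0],[0,0,-0.0,-8],[0,0,0,-8],[0,0,0,-8],[0,0,0,-8],[0,0,0,-8],[0,0,0,-8],[0,0,0,-8],[0,0,0,-8]]' 0.06 40; python3 -m handwheel '[[0,0,0,-8],[0,0,0.02,-7],[0,0,0.03,0],[0,0,0.02,0],[0,0,0,0],[0,0,0,0]]'
python3 - <<'E'
from h import *
s=r.sense();print(s['time'],s['tool_pos'],s['tcp_rot'],s['joint_pos'])
im=r.snapshot("wrist")[:,:,::-1].copy();cv2.imwrite("pics/w1.png",im);bar(im,s)
E
```

```text
time: 1.15
tool_pos: [545.3, 61.0, 230.9]
tcp_rot: [-180.0, -0.0, 154.3]
ft_force: [-0.2, -0.9, 0.7]
finger_gap: 59.6
grip_force: 0.0
time: 1.75
tool_pos: [545.2, 61.0, 161.3]
tcp_rot: [-180.0, -0.1, 169.0]
ft_force: [-0.2, -0.5, -0.2]
finger_gap: 60.0
grip_force: 0.0
1.75 [545.2300075   61.02560256 161.3269396 ] [-1.79990101e+02 -5.67627509e-02  1.68995295e+02] [ 1.03010626e+00  2.09904818e+00  9.83373067e+01  2.19013069e-03
  7.96212242e+01 -7.79655898e+01]
V pct [ 44.  84. 136. 173. 177.] (308, 199, 25, 100)
bar at z101 ((539.3225708007812, 60.74853515625), (14.814655303955078, 65.50257110595703), 78.81505584716797)
[[505.79998779296875, 59.79999923706055], [570.0, 47.099998474121094], [572.9000244140625, 61.70000076293945], [508.6000061035156, 74.4000015258789]]
```

View pics/w1.png

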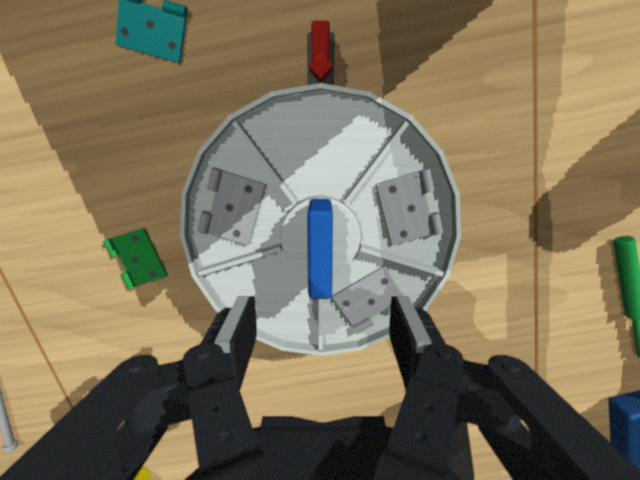

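The fingers straddle the bar at (320,250), aligned with it and centred. The pointer is at (320,50) and the target leaf at (235,205). Next I'll descend and grip.

```bash
python3 -m handwheel '[[0,0,0.03,0],[0,0,0.03,0],[0,0,0.02,0],[0,0,0.014,0],[0,0,0,0],[0,0,0,0]]' && python3 -m handwheel '[[0,0,0,0],[0,0,0,0],[0,0,0,0],[0,0,0,0],[0,0,0,0],[0,0,0,0],[0,0,0,0],[0,0,0,0]]' 0 40
```

```text
time: 2.4
tool_pos: [546.5, 61.1, 68.7]
tcp_rot: [180.0, 0.1, 169.0]
ft_force: [-0.2, -0.1, -0.1]
finger_gap: 60.0
grip_force: 0.0
time: 3.2
tool_pos: [546.0, 59.1, 68.6]
tcp_rot: [-179.8, 0.1, 169.0]
ft_force: [-3.7, -10.3, 6.9]
finger_gap: 15.4
grip_force: 41.3
```

Gripped at 15.4 mm. I'll ease off the 2 mm sideways offset, then turn 72° clockwise.

```bash
python3 -m handwheel '[[0,-0.0015,0,0],[0,0,0,2],[0,0,0,4],[0,0,0,5],[0,0,0,5],[0,0,0,5],[0,0,0,5],[0,0,0,5],[0,0,0,5]]' && python3 -m handwheel '[[0,0,0,5],[0,0,0,5],[0,0,0,5],[0,0,0,5],[0,0,0,5],[0,0,0,5],[0,0,0,4],[0,0,0,2],[0,0,0,0],[0,0,0,0]]'
```

```text
time: 4.1
tool_pos: [545.2, 57.5, 68.6]
tcp_rot: [-179.9, 0.1, 132.8]
ft_force: [-8.4, -11.3, 10.4]
finger_gap: 15.5
grip_force: 41.8
time: 5.1
tool_pos: [543.6, 56.9, 68.6]
tcp_rot: [-179.8, 0.2, 97.0]
ft_force: [-18.4, -13.2, 17.7]
finger_gap: 15.4
grip_force: 42.7
```

Run:
```python
from h import *
s=r.sense();print(s['tcp_rot'],s['wrist_torque'])
im=r.snapshot("wrist")[:,:,::-1].copy();cv2.imwrite("pics/w2.png",im)
```

```text
[-179.75721175    0.21283416   96.963648  ] [-1.98661076  2.22778105 -0.04486151]
```

View pics/w2.png

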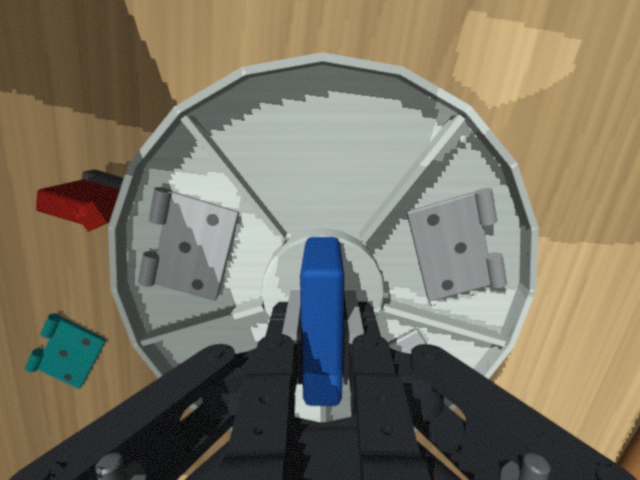

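The leaf lies in its bay at the pointer, around (195,245), and the bar has turned 72°. I'll relieve the side load, release and rise.

```bash
python3 -m handwheel '[[-0.001,-0.001,0,0],[-0.001,-0.001,0,0],[0,0,0,0]]' && python3 -m handwheel '[[0,0,0,0],[0,0,0,0],[0,0,0,0],[0,0,0,0],[0,0,0,0],[0,0,0,0]]' 0.06 && python3 -m handwheel '[[0,0,-0.02,0],[0,0,-0.04,0],[0,0,-0.05,0],[0,0,-0.05,0],[0,0,0,0],[0,0,0,0],[0,0,0,0]]'
python3 - <<'E'
from h import *
s=r.sense();im=r.snapshot("wrist")[:,:,::-1].copy();cv2.imwrite("pics/w3.png",im);bar(im,s)
E
```

```text
time: 5.45
tool_pos: [543.6, 56.8, 68.6]
tcp_rot: [180.0, 0.0, 97.0]
ft_force: [-5.6, -1.6, 9.2]
finger_gap: 15.5
grip_force: 41.5
time: 6.05
tool_pos: [543.5, 57.3, 67.2]
tcp_rot: [-180.0, -0.0, 97.0]
ft_force: [0.6, 0.3, 0.1]
finger_gap: 60.0
grip_force: 0.0
time: 6.75
tool_pos: [542.8, 57.3, 225.9]
tcp_rot: [-179.9, -0.0, 97.0]
ft_force: [-0.0, 0.5, -0.2]
finger_gap: 60.2
grip_force: 0.0
V pct [118. 167. 176. 180. 184.] (315, 184, 19, 78)
bar at z101 ((543.37548828125, 63.026241302490234), (14.60572338104248, 63.88459396362305), 6.643486976623535)
[[532.4000244140625, 93.9000015258789], [539.7999877929688, 30.5], [554.2999877929688, 32.099998474121094], [546.9000244140625, 95.5999984741211]]
```

View pics/w3.png

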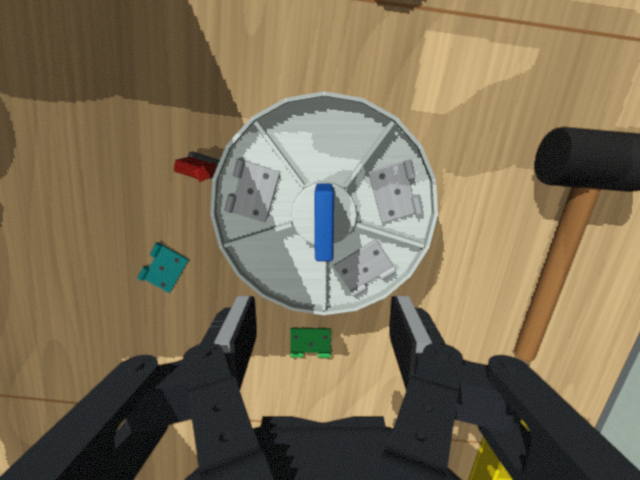

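The bar now lies at −83.4°, a turn of about 72°. The leaf is flat in its bay at (253,190) by the pointer at (195,168), and the gripper is clear.

```bash
python3 -c "
from bench import r
print(r.hand_in())"
```

```text
the job is handed in; nothing more can be done
None
```

The job is handed in: I turned the turntable about 72° clockwise into its third click, the next hinge leaf lies flat in its bay at the red pointer, the handle is released, and the arm never went near the timer.

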